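# Snug down the manifold's tapered plug with the crank key

### The arm

A 6-joint arm with a two-finger parallel gripper is mounted at the origin on the work surface. World frame = base frame: x ahead of the robot, y to its left, z up, the work surface at z = 0. Lengths are in m, angles in rad, forces in N, time in s.
With the tool pointing down it reaches from about 0.225 to 0.875 m from the base axis. Payload 3.4 kg.
Tool frame: the origin (TCP) lies at the very end of the fingers, on their centre line; the grasp point (between the pads) lies behind it (manip.tcp_to_grasp is the z of the grasp point in the tool frame, in m); z points along the fingers, y is the direction in which the jaws open and shut (so a half turn about z gives the same grasp; the last joint's range is limited). The gripper opens to 85 mm and grips with 20 to 120 N. Pads are 22 mm wide; open, the fingers measure 114 mm over their backs; the gripper's body (76 mm by 85 mm) begins 54 mm behind the grasp point. The pads swing forward as they close: fully open they stand 13 mm farther back than shut.
Start: joints at [1.142, 0.276, 1.505, -0, 1.361, -0.121], TCP at [0.174, 0.548, 0.231] pointing down, gripper open.
Joint ranges: [-2.89, 2.89], [-0.75, 2.08], [0.22, 2.7], [-1.18, 4.32], [0.11, 2.71], [-2.7, 2.7]. Speed limits (rad/s): [2.57, 2.57, 3.14, 3.14, 3.14, 3.14].

### API

Orientations are given as a unit quaternion [w, x, y, z].
In Python, from rig import manip, eyes gives the robot as it stands.
- The arm moves only by the tool servo_tool, never from a script. Its argument "increments" is a list of rows, each an object with "slide": the shift along the tool's x, y, z in m, a list of three; "spin": the turn about the tool's z in degrees. A call has 1 to 8 rows; each row shifts and turns the commanded pose from where the row before left it, along the tool's axes as they then stand; what a row does not reach is not made up. A row lasts 1/10 s, in which the tool goes at most 50 mm and 8.59 degrees, less where a joint would pass 70% of its speed; a pose out of reach is approached as far as the arm can. A call is refused whole if a number of a shift passes 0.05 or a number of a turn 8.59, either way. A call with a gripper value outside its range is refused whole. "hand" is the opening, from 0 (shut) to 1 (fully open), set as the call begins (left out, the last holds). The fingers move at their own pace and stop on an object; "newtons" is the grip in N (left out, the last holds). Time passes only in rows, so rows that do not move let the fingers close. It gives the time, the measured TCP pose, the force and the opening at its end, in the units of the state.
- manip.get_state(): the state, without advancing time (a new reading comes with each control period).
- eyes.get_image(name): name is "side" or "top" or "wrist"; returns the picture (400x640x3 uint8, blue, green, red); there is no depth.
- eyes.calibration(name): a dict with "fx", "fy", "cx", "cy" (pixels), "k1" (the pictures are not rectified: a ray, as slopes to the right and down, at radius r is drawn at 1 + k1 r^2 times it, then the intrinsics apply), "rvec" (rotation vector, rad) and "tvec" (3), from world to camera coordinates, as OpenCV has them; the wrist camera has in their place "hand_eye" (4x4, takes a point from camera to tool coordinates, whose origin is the TCP and whose axes are the flange's). Camera axes: x right, y down, z forward; pixel columns grow to the right and rows downward; lengths in m; the calibration is good to about 2 mm. A picture is of the moment at which its call begins: read the wrist's pose just before it. calibration takes no time and is no camera call.
- manip.sign_off(): hands the job in, once; it reports no verdict.
The state is a dict: "clock": time; "qpos": joint angles; "qd": joint speeds; "effort": joint torques, N m; "position": TCP position; "ee_rot": TCP orientation; "contact_force": force on the tool from outside, world axes, zero at the start; "moment": the same for the moment, N m; "width": finger opening in m.
Only numpy, scipy, OpenCV 4.12 (cv2) and the standard library are available. Lean on these libraries where they do the work, as an engineer would, in place of code of your own. Each camera call takes 0.05 s, during which the arm holds its last target.

### The job

One port of the aluminium filtration manifold has a loose brass taper plug: set the crank key from the white tray fully down on its square head and let go, then take the key again by its red handle (or its hub, in several holds) and turn it clockwise, seen from above, until the plug bites and turns stiffly, and from there an eighth of a turn more, no further than a fifth of a turn. Then lift the key off and stand it, socket down, back on the floor of the tray with nothing holding it. Do not disturb the pipette, the bottle or the beaker.

Things in the scene. Friction and masses are not known exactly. Their poses are not given: they have to be found in the camera images.
- plug_head (a point): Brass square head of the loose plug, in any of the manifold's three ports (the others hold steel blanks 6 mm high). 18 mm across flats, sides along this point's x and y, z up; 18 mm high, top 5 mm coned to 11 mm across. Point on its upright axis, 9 mm above the collar it stands on. Turned clockwise (-z) it runs nearly freely (0.04 N m) for an unknown 1.3 to 2.9 rad, then bites.
- taper (a joint): How far the plug has turned clockwise since its taper bit, rad: 0 while it runs freely. It bites at 0.4 N m and stiffens by 0.25 N m per rad; it stays where left and does not visibly sink. Snug is an eighth of a turn, 0.8; under 0.4 is not tight, over 1.3 ruins the port.
- manifold_top (a point): Fixed aluminium manifold, 64 x 210 mm; three round collars, 44 mm across, 65 mm apart along its y. Point on top of the middle collar, 46 mm above the table: the height where the key's underside rests when fully down. z up, y along the block.
- key_hub (a point): Loose crank key, 0.3 to 0.45 kg, balanced on its hub, socket down. Point at the centre of its blue hub, 34 x 34 (x, y) x 34 mm high, z up. Socket underneath: 21.6 mm square, sides along x and y, 21 mm deep: fits the head in four yaws, play 10 degrees either way. A bar 14 mm wide, 12 high, runs along x through the hub's top (5 to 17 mm above this point), to x +80 and -72 mm.
- key_handle (a point): Middle of the key's upright round red handle, 18 mm thick and 38 mm high, 70 mm from the hub's axis along the key's +x, 36 mm above key_hub. The handle is fixed to the bar; its foot is the bar's top, 19 mm below this point.
- key_foot (a point): Centre of the underside of the key's hub, 17 mm below key_hub (same axes).
- tray_in (a point): Centre of the inner floor of the fixed white tray, floor 4 mm above the table, 152 x 192 mm (x, y) inside, rim 6 mm above the floor. The key starts standing on it.
- pipette_mid (a point): Bystander: loose white pipette with a yellow button, 250 mm long, 26 mm high, lying on the table in front of the manifold; point near its middle.
- bottle_mid (a point): Bystander: loose amber bottle with a blue cap, 44 mm across, 75 mm high; point half-way up.
- beaker_mid (a point): Bystander: loose glass beaker, 60 mm across, 70 mm high; point half-way up.
Mind the look-alikes: they are no part of the job. What is shaped like the part that bears key_hub but brown or purple is not meant.

How it is judged:
By the outcome, as a careful person would: the job done as asked, in the order asked, and still so for the second after the job is handed in, with the robot touching nothing.
It also fails if it takes over 72 s, if anything falls off the work surface, if the arm or the gripper's body presses on something with over 40 N, if the wrist force passes 120 N, or if a joint passes its speed limit or range.

## Working session

There is one attempt and no reset: what is moved stays moved. The work goes in short steps, Python scripts to look and compute and a tool call to move; the robot and the scene stay as the last step left them, time stands still between calls to the robot, and variables do not carry over. Pictures are saved under pics/ and viewed, and the job is handed in when it is done.

Besides the shell and the picture viewer there is one more tool, called after "Request:" as name(argument=value, ...) on one line, values as JSON. servo_tool: Moves the arm, as the interface text tells. Its arguments: {"type":"object","properties":{"increments":{"type":"array","items":{"type":"object","properties":{"slide":{"type":"array","items":{"type":"number"}},"spin":{"type":"number"}}}},"hand":{"type":"number"},"newtons":{"type":"number"}},"required":["increments"]}

```bash
ls; mkdir -p pics; python3 - <<'E'
from rig import manip, eyes
import cv2
print(manip.get_state()); print(manip.tcp_to_grasp)
for n in ("side","top","wrist"):
    print(n, eyes.calibration(n))
    cv2.imwrite(f"pics/{n}0.png", eyes.get_image(n))
E
```

```text
pics
{'clock': 0.0, 'qpos': array([ 1.14200821e+00,  2.76570589e-01,  1.50611941e+00,  4.09986245e-06,
        1.36073909e+00, -1.20977293e-01]), 'qd': array([-2.14497561e-03, -1.07227561e-03,  1.39254833e-03,  7.34837750e-04,
        9.05600932e-05, -1.16551353e-04]), 'effort': array([ 9.45823231e-04, -4.16768432e+01, -2.45800620e+01, -3.15378547e-04,
        1.10488309e-02, -6.80987725e-06]), 'position': array([0.17397549, 0.54748439, 0.23045912]), 'ee_rot': array([-2.51163861e-04,  1.53298899e-01,  9.88179439e-01, -8.83197788e-04]), 'contact_force': array([-0.22196056,  0.03263397,  0.38962126]), 'moment': array([-0.00237684,  0.04708018, -0.03590393]), 'width': 0.08569475719620173}
-0.0187
side {'fx': 391.5133241546385, 'fy': 391.5133241546385, 'cx': 311.0335395542004, 'cy': 203.12029949534104, 'k1': -0.005718298413658788, 'rvec': array([ 0.18676094, -2.75650114,  1.31128231]), 'tvec': array([0.45435224, 0.21749608, 1.16857008])}
top {'fx': 482.88688455595855, 'fy': 482.88688455595855, 'cx': 312.99103205029843, 'cy': 193.5404754617192, 'k1': 0.0020455145418832037, 'rvec': array([ 2.1824073 , -2.2046134 ,  0.04992667]), 'tvec': array([-0.19273828,  0.48408365,  1.72684336])}
wrist {'fx': 310.093849478134, 'fy': 310.093849478134, 'cx': 322.39671232189346, 'cy': 201.5573159295257, 'k1': -0.04420754551483403, 'hand_eye': array([[ 1.08868058e-03, -9.55641256e-01, -2.94531160e-01,
         7.53999167e-02],
       [ 9.99998908e-01,  7.46171227e-04,  1.27527213e-03,
         1.47435000e-03],
       [-9.98931980e-04, -2.94532227e-01,  9.55641025e-01,
        -1.43097975e-01],
       [ 0.00000000e+00,  0.00000000e+00,  0.00000000e+00,
         1.00000000e+00]])}
```

View pics/side0.png

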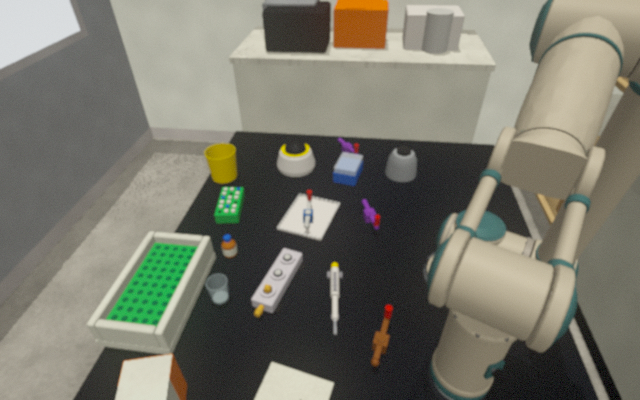

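View pics/top0.png

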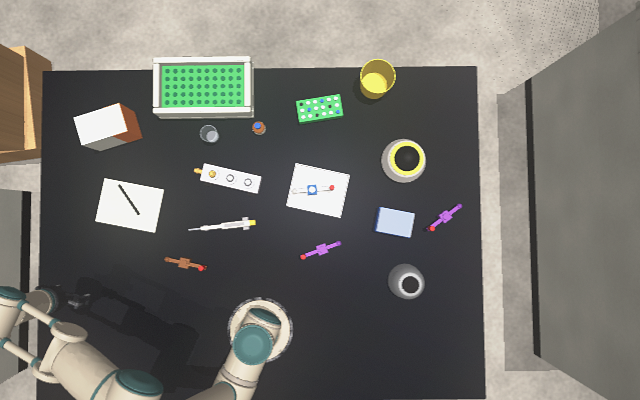

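View pics/wrist0.png

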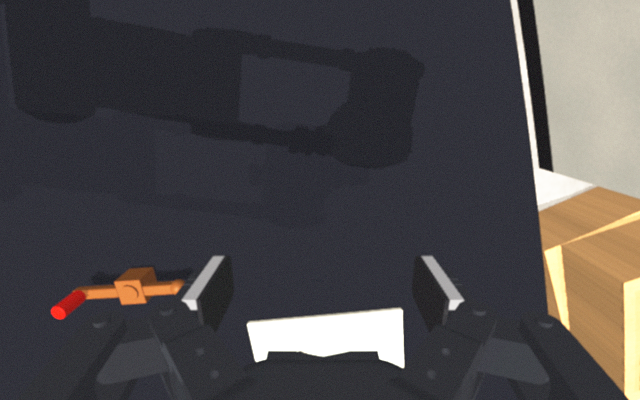

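```bash
cat > h.py <<'E'
import numpy as np, cv2
from scipy.spatial.transform import Rotation as R
from rig import manip, eyes
def qR(q): return R.from_quat([q[1],q[2],q[3],q[0]]).as_matrix()
def cam(name,st=None):
    c=eyes.calibration(name); K=(c['fx'],c['fy'],c['cx'],c['cy'],c['k1'])
    if 'rvec' in c:
        Rw=R.from_rotvec(c['rvec']).as_matrix(); return K,Rw.T,-Rw.T@c['tvec']
    st=st or manip.get_state(); T=c['hand_eye']; Rt=qR(st['ee_rot'])
    return K,Rt@T[:3,:3],Rt@T[:3,3]+st['position']
def ray(C,u,v):
    K,Rc,o=C; x=np.array([(u-K[2])/K[0],(v-K[3])/K[1]]); p=x.copy()
    for _ in range(20): p=x/(1+K[4]*(p@p))
    d=Rc@np.array([p[0],p[1],1]); return o,d/np.linalg.norm(d)
def onz(C,u,v,z):
    o,d=ray(C,u,v); return o+d*(z-o[2])/d[2]
def proj(C,P):
    K,Rc,o=C; q=Rc.T@(np.asarray(P)-o); p=q[:2]/q[2]; p=p*(1+K[4]*(p@p)); return np.array([K[0]*p[0]+K[2],K[1]*p[1]+K[3]])
def tri(rs):
    A=np.zeros((3,3));b=np.zeros(3)
    for o,d in rs:
        M=np.eye(3)-np.outer(d,d);A+=M;b+=M@o
    return np.linalg.solve(A,b)
def crop(img,x0,y0,x1,y1,s,fn):
    cv2.imwrite(fn,cv2.resize(img[y0:y1,x0:x1],None,fx=s,fy=s,interpolation=cv2.INTER_CUBIC))
E
python3 - <<'E'
from h import *
t=cv2.imread('pics/top0.png'); s=cv2.imread('pics/side0.png')
crop(t,185,150,355,220,4.7,'pics/t0c.png'); crop(s,200,180,350,325,4,'pics/s0c.png')
C=cam('top')
for n,u,v,z in [('plug',212,174,.06),('hub',312,189.5,.038),('handle',332,187.5,.08),('m1',230,178,.046),('m2',248,182,.046)]: print(n,onz(C,u,v,z))
print(C[2])
E
```

```text
plug [0.55199128 0.15600098 0.06      ]
hub [ 0.49516712 -0.19437835  0.038     ]
handle [ 0.4989143  -0.26392436  0.08      ]
m1 [0.53843368 0.09525719 0.046     ]
m2 [0.52358702 0.03158651 0.046     ]
[ 0.39452263 -0.2056387   1.74800962]
```

View pics/t0c.png

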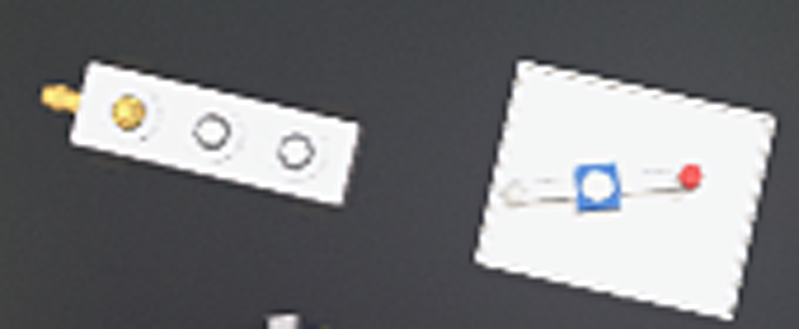

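View pics/s0c.png

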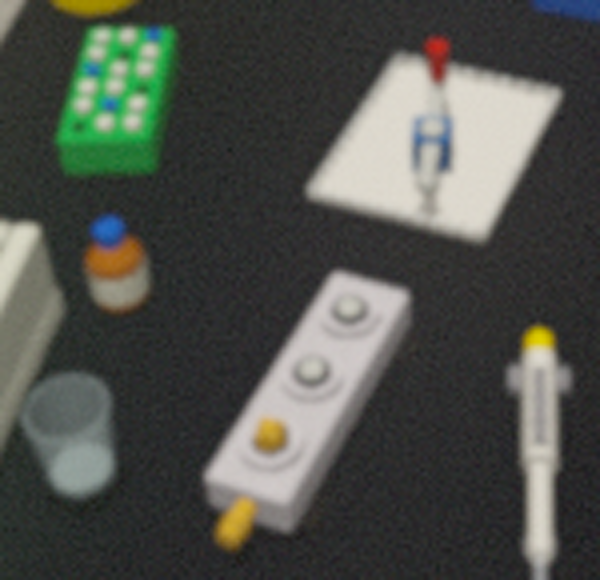

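```bash
cat >> h.py <<'E'
def yaw(st=None):
    st=st or manip.get_state(); M=qR(st['ee_rot']); return np.degrees(np.arctan2(M[1,0],M[0,0]))
def plan(target,yawt=None,n=None,spinrows=None,step=.045,sp=8.5):
    import json,math
    st=manip.get_state(); p=st['position'];y=yaw(st)
    d=np.array(target)-p; dy=0 if yawt is None else (y-yawt)
    if n is None: n=max(math.ceil(np.linalg.norm(d)/step),math.ceil(abs(dy)/sp),1)
    rows=[];cy=y
    cp=p.copy()
    for i in range(n):
        w=p+d*(i+1)/n-cp
        a=np.radians(cy); ex=np.array([np.cos(a),np.sin(a),0]);ey=np.array([np.sin(a),-np.cos(a),0])
        sl=[round(float(w@ex),4),round(float(w@ey),4),round(float(-w[2]),4)]
        cp=cp+sl[0]*ex+sl[1]*ey+np.array([0,0,-sl[2]])
        s=round(dy/n,2); cy-=s
        rows.append({"slide":sl,"spin":s})
    print('yaw',round(y,2),'pos',p.round(4),'n',n)
    for i in range(0,n,8): print(json.dumps(rows[i:i+8]))
E
python3 - <<'E'
from h import *
plan([.495,-.185,.17],93)
E
```

```text
yaw 162.36 pos [0.174  0.5476 0.2306] n 18
[{"slide": [-0.0293, -0.0334, 0.0034], "spin": 3.85}, {"slide": [-0.0315, -0.0313, 0.0033], "spin": 3.85}, {"slide": [-0.0336, -0.0292, 0.0034], "spin": 3.85}, {"slide": [-0.0354, -0.0268, 0.0034], "spin": 3.85}, {"slide": [-0.0371, -0.0244, 0.0033], "spin": 3.85}, {"slide": [-0.0387, -0.0219, 0.0034], "spin": 3.85}, {"slide": [-0.0401, -0.0192, 0.0034], "spin": 3.85}, {"slide": [-0.0412, -0.0165, 0.0033], "spin": 3.85}]
[{"slide": [-0.0423, -0.0136, 0.0034], "spin": 3.85}, {"slide": [-0.0431, -0.0108, 0.0034], "spin": 3.85}, {"slide": [-0.0438, -0.0079, 0.0033], "spin": 3.85}, {"slide": [-0.0441, -0.0049, 0.0034], "spin": 3.85}, {"slide": [-0.0444, -0.0019, 0.0034], "spin": 3.85}, {"slide": [-0.0444, 0.001, 0.0034], "spin": 3.85}, {"slide": [-0.0443, 0.004, 0.0033], "spin": 3.85}, {"slide": [-0.0439, 0.007, 0.0034], "spin": 3.85}]
[{"slide": [-0.0433, 0.0099, 0.0034], "spin": 3.85}, {"slide": [-0.0425, 0.0128, 0.0033], "spin": 3.85}]
```

```bash
python3 - <<'E'
from h import *
plan([.53,.155,.17],93,n=14)
E
```

```text
yaw 162.36 pos [0.174  0.5476 0.2306] n 14
[{"slide": [-0.0327, -0.019, 0.0043], "spin": 4.95}, {"slide": [-0.0343, -0.0161, 0.0044], "spin": 4.95}, {"slide": [-0.0355, -0.0132, 0.0043], "spin": 4.95}, {"slide": [-0.0365, -0.01, 0.0043], "spin": 4.95}, {"slide": [-0.0372, -0.0068, 0.0044], "spin": 4.95}, {"slide": [-0.0377, -0.0036, 0.0043], "spin": 4.95}, {"slide": [-0.0379, -0.0003, 0.0043], "spin": 4.95}, {"slide": [-0.0377, 0.003, 0.0043], "spin": 4.95}]
[{"slide": [-0.0373, 0.0062, 0.0044], "spin": 4.95}, {"slide": [-0.0367, 0.0094, 0.0043], "spin": 4.95}, {"slide": [-0.0357, 0.0125, 0.0043], "spin": 4.95}, {"slide": [-0.0345, 0.0156, 0.0044], "spin": 4.95}, {"slide": [-0.0331, 0.0185, 0.0043], "spin": 4.95}, {"slide": [-0.0313, 0.0213, 0.0043], "spin": 4.95}]
```

Request:
servo_tool(increments=[{"slide":[-0.033,-0.019,0.004],"spin":4.95},{"slide":[-0.034,-0.016,0.004],"spin":4.95},{"slide":[-0.0355,-0.013,0.004],"spin":4.95},{"slide":[-0.0365,-0.01,0.004],"spin":4.95},{"slide":[-0.037,-0.007,0.004],"spin":4.95},{"slide":[-0.0375,-0.0035,0.004],"spin":4.95},{"slide":[-0.038,0,0.004],"spin":4.95},{"slide":[-0.0375,0.003,0.004],"spin":4.95}])

```text
clock: 0.95
position: [0.3783, 0.3231, 0.199]
ee_rot: [-0.0, 0.481, 0.877, -0.0]
contact_force: [0.4, 0.5, -0.3]
width: 0.0853
```

Request:
servo_tool(increments=[{"slide":[-0.037,0.006,0.004],"spin":4.95},{"slide":[-0.0365,0.0095,0.004],"spin":4.95},{"slide":[-0.0355,0.0125,0.004],"spin":4.95},{"slide":[-0.0345,0.0155,0.004],"spin":4.95},{"slide":[-0.033,0.0185,0.004],"spin":4.95},{"slide":[-0.031,0.021,0.004],"spin":4.95},{"slide":[0,0,0],"spin":0},{"slide":[0,0,0],"spin":0}])

```text
clock: 1.75
position: [0.5291, 0.1565, 0.1747]
ee_rot: [-0.001, 0.688, 0.725, -0.0]
contact_force: [-0.1, -0.0, -0.7]
width: 0.0855
```

```bash
python3 - <<'E'
from h import *
st=manip.get_state(); im=eyes.get_image('wrist'); cv2.imwrite('pics/w1.png',im)
import pickle; pickle.dump(cam('wrist',st),open('c1.pkl','wb'))
print(st['position'],yaw(st),st['qpos'],st['clock'], proj(cam('wrist',st),[.552,.156,.06]))
E
```

```text
[0.52912932 0.15648045 0.17468722] 92.99220515446287 [1.61001404e-01 2.80016750e-01 1.64519906e+00 6.83311367e-04
 1.21809560e+00 1.08540581e-01] 1.75 [348.33478303 200.68611164]
```

View pics/w1.png

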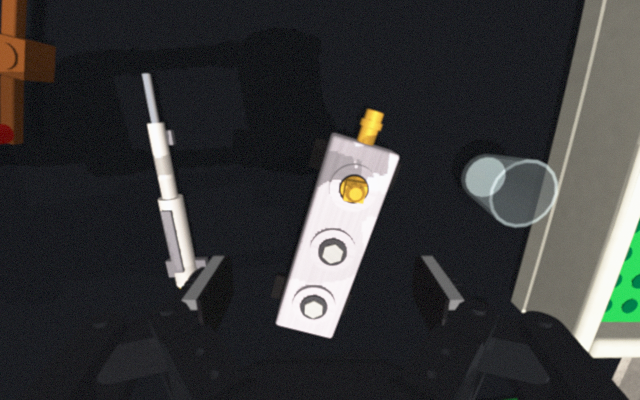

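```bash
python3 - <<'E'
from h import *
crop(cv2.imread('pics/w1.png'),315,145,405,235,6.6,'pics/w1c.png')
E
```

```text
(no output)
```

View pics/w1c.png

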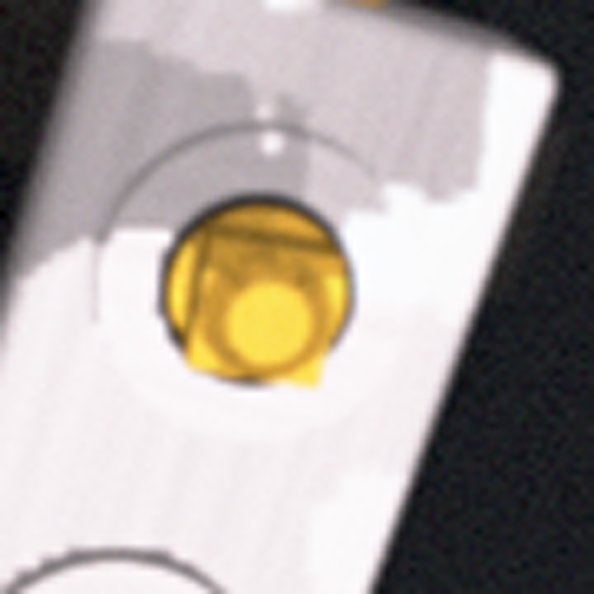

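```bash
python3 - <<'E'
from h import *; import pickle
C=pickle.load(open('c1.pkl','rb'))
f=lambda u,v,z: onz(C,315+u/6.6,145+v/6.6,z)
t=f(267,322,.064); b=f(258,290,.046); print(t,b)
for a,c,z in [((187,365),(322,388),.059),((205,232),(342,245),.046)]:
    A=f(*a,z);B=f(*c,z); d=B-A; print(A,B,np.linalg.norm(d),np.degrees(np.arctan2(d[1],d[0])))
# manifold long edge
a=onz(C,333,136,.043); c=onz(C,277,324,.043); print(np.degrees(np.arctan2(*(a-c)[[1,0]])))
# collars
print([onz(C,u,v,.052) for u,v in [(332,252),(313,307)]])
E
```

```text
[0.55716037 0.16362722 0.064     ] [0.55778175 0.16319401 0.046     ]
[0.54771849 0.15581599 0.059     ] [0.56584149 0.15359788 0.059     ] 0.01825824337052355 -6.977846644632465
[0.54990044 0.17093534 0.046     ] [0.56871035 0.17013669 0.046     ] 0.018826860241788063 -2.4312503180619096
76.69640814467967
[array([0.54137266, 0.10226977, 0.052     ]), array([0.52612729, 0.04018908, 0.052     ])]
```

```bash
python3 - <<'E'
from h import *
s=cam('side');t=cam('top')
print(onz(s,267.5,286.5,.064), onz(t,212.7,174,.064), s[2],t[2])
# where would wrist estimate project
for P in ([.5573,.1635,.064],[.5573,.1635,.046],[.495,-.194,.038]): print(proj(s,P),proj(t,P))
for n in('side','top'):
    cv2.imwrite(f'pics/{n}1.png',eyes.get_image(n))
# gripper fingertip check
st=manip.get_state(); print(proj(s,st['position']),proj(t,st['position']))
crop(cv2.imread('pics/side1.png'),180,160,340,340,4,'pics/s1c.png')
E
```

```text
[0.55461577 0.16324994 0.064     ] [0.55159255 0.15269024 0.064     ] [0.31670903 0.82584513 0.9148616 ] [ 0.39452263 -0.2056387   1.74800962]
[266.52539283 286.4725196 ] [209.61750972 172.40825486]
[267.13910544 290.64198134] [210.73066876 172.88638447]
[308.76471965 211.75463153] [311.89381482 189.54812677]
[273.93791822 258.02087536] [203.88527388 178.01650786]
```

View pics/s1c.png

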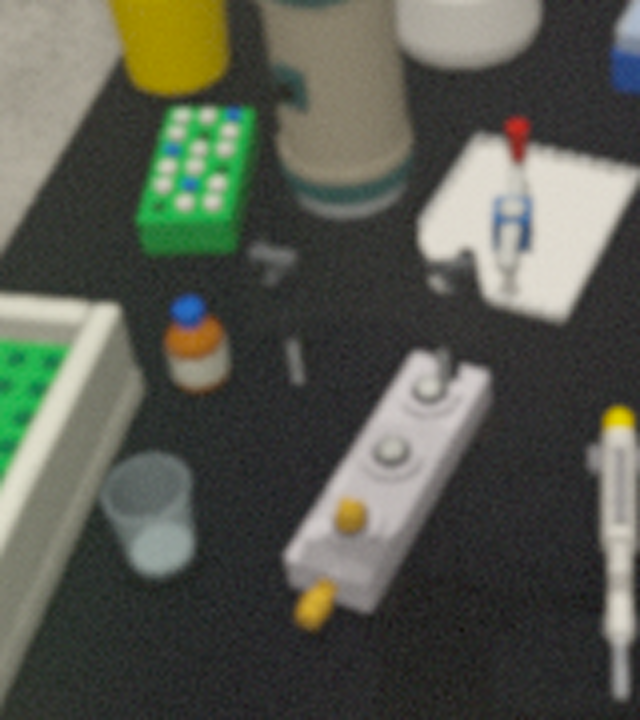

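```bash
python3 - <<'E'
from h import *
plan([.495,-.185,.16],93)
E
```

```text
yaw 93.15 pos [0.5283 0.1578 0.1753] n 8
[{"slide": [-0.0426, -0.0065, 0.0019], "spin": 0.02}, {"slide": [-0.0425, -0.0065, 0.0019], "spin": 0.02}, {"slide": [-0.0426, -0.0065, 0.0019], "spin": 0.02}, {"slide": [-0.0426, -0.0065, 0.0019], "spin": 0.02}, {"slide": [-0.0425, -0.0064, 0.002], "spin": 0.02}, {"slide": [-0.0426, -0.0065, 0.0019], "spin": 0.02}, {"slide": [-0.0426, -0.0064, 0.0019], "spin": 0.02}, {"slide": [-0.0426, -0.0064, 0.0019], "spin": 0.02}]
```

Request:
servo_tool(increments=[{"slide":[-0.0425,-0.0065,0.002],"spin":0},{"slide":[-0.0425,-0.0065,0.002],"spin":0},{"slide":[-0.0425,-0.0065,0.002],"spin":0},{"slide":[-0.0425,-0.0065,0.002],"spin":0},{"slide":[-0.0425,-0.0065,0.002],"spin":0},{"slide":[-0.0425,-0.0065,0.002],"spin":0},{"slide":[-0.0425,-0.0065,0.002],"spin":0},{"slide":[-0.0425,-0.0065,0.002],"spin":0}])

```text
clock: 2.7
position: [0.4952, -0.1855, 0.1597]
ee_rot: [0.0, 0.687, 0.727, 0.0]
contact_force: [1.6, -0.3, -0.3]
width: 0.0859
```

Request:
servo_tool(increments=[{"slide":[0,0,0]},{"slide":[0,0,0]},{"slide":[0,0,0]},{"slide":[0,0,0]}])

```text
$.increments[0]: bad value
```

```bash
python3 - <<'E'
from h import *
st=manip.get_state(); im=eyes.get_image('wrist'); cv2.imwrite('pics/w2.png',im)
import pickle; pickle.dump(cam('wrist',st),open('c2.pkl','wb'))
print(st['position'],yaw(st),st['qpos'],st['clock'],manip.get_state()['position'])
crop(im,220,180,420,330,4,'pics/w2c.png')
E
```

```text
[ 0.49519015 -0.18547236  0.15971028] 93.19260059726608 [-4.90355237e-01  2.58060835e-01  1.71774461e+00  5.58835506e-04
  1.16510300e+00 -5.46296966e-01] 2.7 [ 0.49520545 -0.19262532  0.15944842]
```

View pics/w2.png

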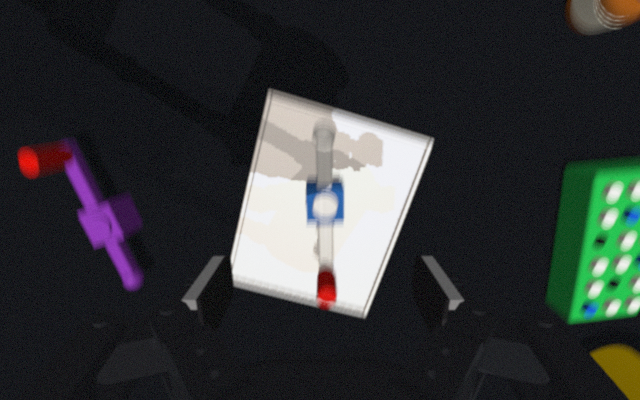

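View pics/w2c.png

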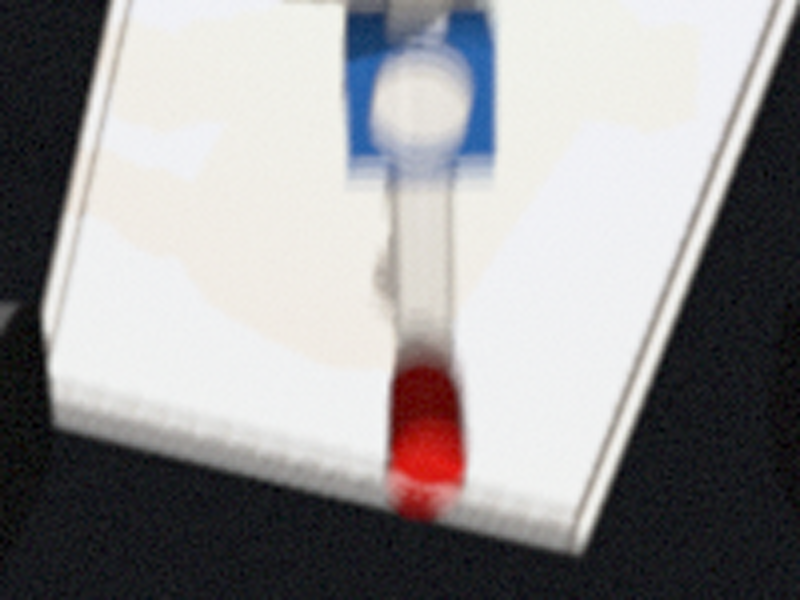

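Request:
servo_tool(increments=[{"slide":[0,0,0],"spin":0},{"slide":[0,0,0],"spin":0},{"slide":[0,0,0],"spin":0}])

```text
clock: 3.05
position: [0.4956, -0.1835, 0.1595]
ee_rot: [-0.0, 0.687, 0.727, 0.0]
contact_force: [-0.7, -0.1, 0.9]
width: 0.0856
```

```bash
python3 - <<'E'
from h import *
st=manip.get_state(); im=eyes.get_image('wrist'); cv2.imwrite('pics/w3.png',im)
import pickle; pickle.dump(cam('wrist',st),open('c3.pkl','wb'))
print(st['position'],yaw(st),st['clock'],manip.get_state()['position'])
crop(im,270,90,420,260,3.5,'pics/w3c.png')
E
```

```text
[ 0.49555635 -0.1834765   0.15945754] 93.18820896514777 3.05 [ 0.49565152 -0.1834917   0.15948719]
```

View pics/w3c.png

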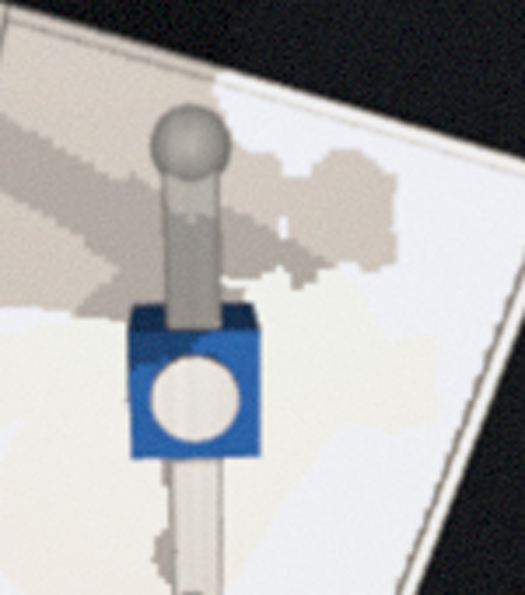

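```bash
python3 - <<'E'
from h import *; import pickle
C=pickle.load(open('c3.pkl','rb'))
f=lambda u,v,z: onz(C,270+u/3.5,90+v/3.5,z)
print(f(195,393,.038))
A=[f(*p,.038) for p in [(130,330),(258,328),(260,456),(131,459)]]
print(np.array(A).round(4), np.mean(A,axis=0))
for i in range(4):
    d=A[(i+1)%4]-A[i]; print(np.linalg.norm(d),np.degrees(np.arctan2(d[1],d[0])))
d=f(197.5,590,.038)-f(192,250,.038);print('bar',np.degrees(np.arctan2(d[1],d[0])))
# tray corners
for p in[(270,90),(433,138),(365,317),(233,287)]: pass
E
```

```text
[ 0.49930556 -0.18849548  0.038     ]
[[ 0.482  -0.1729  0.038 ]
 [ 0.5141 -0.1706  0.038 ]
 [ 0.5172 -0.2046  0.038 ]
 [ 0.4838 -0.2074  0.038 ]] [ 0.49926482 -0.18887721  0.038     ]
0.03209277786333458 4.161669023002189
0.03420791632920842 -84.72493176976181
0.03354434370539553 -175.3513163667694
0.03449552942386882 92.85661907211419
bar -85.69361016860987
```

```bash
python3 - <<'E'
from h import *
plan([.4993,-.1888,.009],94.3,n=5)
E
```

```text
yaw 93.2 pos [ 0.4957 -0.1835  0.1595] n 5
[{"slide": [-0.0011, 0.0007, 0.0301], "spin": -0.22}, {"slide": [-0.0011, 0.0006, 0.0301], "spin": -0.22}, {"slide": [-0.0011, 0.0007, 0.0301], "spin": -0.22}, {"slide": [-0.0011, 0.0007, 0.0301], "spin": -0.22}, {"slide": [-0.0011, 0.0006, 0.0301], "spin": -0.22}]
```

Request:
servo_tool(increments=[{"slide":[-0.0025,0.0015,0.03],"spin":-0.5},{"slide":[-0.003,0.002,0.03],"spin":-0.6},{"slide":[0,0,0.03],"spin":0},{"slide":[0,0,0.03],"spin":0},{"slide":[0,0,0.02],"spin":0},{"slide":[0,0,0.01],"spin":0},{"slide":[0,0,0],"spin":0},{"slide":[0,0,0],"spin":0}])

```text
clock: 3.9
position: [0.5002, -0.1904, 0.01]
ee_rot: [0.001, 0.681, 0.733, 0.0]
contact_force: [0.5, -0.4, 0.7]
width: 0.0852
```

Request:
servo_tool(increments=[{"slide":[0,0,0],"spin":0},{"slide":[0,0,0],"spin":0}])

```text
clock: 4.1
position: [0.5002, -0.1909, 0.0104]
ee_rot: [0.001, 0.681, 0.732, 0.0]
contact_force: [0.4, -0.3, -0.4]
width: 0.0854
```

```bash
python3 - <<'E'
from h import *
st=manip.get_state(); im=eyes.get_image('wrist'); cv2.imwrite('pics/w4.png',im)
print(st['position'],yaw(st),st['clock'],st['contact_force'])
E
```

```text
[ 0.50018279 -0.19089413  0.01043601] 94.17372660403768 4.1 [ 0.36275383 -0.25393974 -0.44096102]
```

View pics/w4.png

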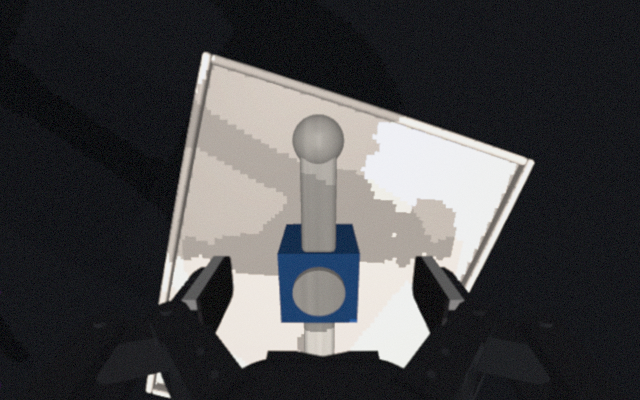

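```bash
python3 - <<'E'
from h import *
st=manip.get_state();C=cam('wrist',st);
for p in [(319,287),(320,292)]:
    d=onz(C,*p,.038)-st['position']; print(onz(C,*p,.038), qR(st['ee_rot']).T@d)
E
```

```text
[ 0.49871362 -0.18791755  0.038     ] [ 0.00301157 -0.00105745 -0.02773452]
[ 0.49931536 -0.19035209  0.038     ] [ 0.00053975 -0.00063417 -0.02773123]
```

Request:
servo_tool(hand=0, newtons=60, increments=[{"slide":[0.002,-0.0005,0],"spin":0},{"slide":[0,0,0],"spin":0},{"slide":[0,0,0],"spin":0},{"slide":[0,0,0],"spin":0},{"slide":[0,0,0],"spin":0},{"slide":[0,0,0],"spin":0}])

```text
clock: 4.75
position: [0.4987, -0.1887, 0.0096]
ee_rot: [0.0, 0.681, 0.732, -0.0]
contact_force: [-1.1, 0.5, 5.7]
width: 0.0333
```

Request:
servo_tool(increments=[{"slide":[0,0,0],"spin":0},{"slide":[0,0,0],"spin":0},{"slide":[0,0,0],"spin":0}])

```text
clock: 5.05
position: [0.4987, -0.1887, 0.0096]
ee_rot: [0.0, 0.681, 0.732, 0.0]
contact_force: [-2.0, 1.1, 5.8]
width: 0.0331
```

```bash
python3 - <<'E'
from h import *
st=manip.get_state(); im=eyes.get_image('wrist'); cv2.imwrite('pics/w5.png',im)
print(st['position'],yaw(st),st['clock'],st['contact_force'],st['width'],st['moment'])
E
```

```text
[ 0.4987158  -0.18867247  0.00956419] 94.16858617502146 5.05 [-2.04151359  1.1149295   5.8367284 ] 0.03314888789296678 [0.01759929 0.24431532 0.03883236]
```

View pics/w5.png

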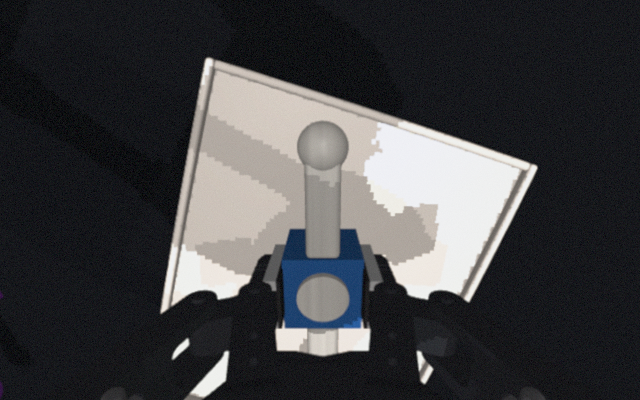

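Request:
servo_tool(newtons=90, increments=[{"slide":[0,0,-0.01],"spin":0},{"slide":[0,0,-0.03],"spin":0},{"slide":[0,0,-0.04],"spin":0},{"slide":[0,0,-0.04],"spin":0},{"slide":[0,0,0],"spin":0},{"slide":[0,0,0],"spin":0},{"slide":[0,0,0],"spin":0}])

```text
clock: 5.8
position: [0.4971, -0.1877, 0.1275]
ee_rot: [-0.002, 0.681, 0.732, -0.0]
contact_force: [-0.5, 0.2, -4.6]
width: 0.0326
```

```bash
python3 - <<'E'
from h import *
st=manip.get_state(); im=eyes.get_image('wrist'); cv2.imwrite('pics/w6.png',im)
print(st['position'],yaw(st),st['clock'],st['contact_force'],st['width'],st['moment'],st['qpos'])
crop(im,250,100,400,360,2.3,'pics/w6c.png')
plan([.5573,.10,.13],175)
E
```

```text
[ 0.497144   -0.18771823  0.12748259] 94.16173066512418 5.8 [-0.53710333  0.16860278 -4.55079887] 0.032614224553665846 [0.01195254 0.02586621 0.01245141] [-4.92147402e-01  2.93872392e-01  1.75546452e+00  2.17028618e-04
  1.09647939e+00 -5.64887034e-01]
yaw 94.16 pos [ 0.4971 -0.1877  0.1272] n 10
[{"slide": [0.0283, 0.0081, -0.0003], "spin": -8.08}, {"slide": [0.0268, 0.012, -0.0003], "spin": -8.08}, {"slide": [0.0249, 0.0156, -0.0002], "spin": -8.08}, {"slide": [0.0224, 0.019, -0.0003], "spin": -8.08}, {"slide": [0.0196, 0.0219, -0.0003], "spin": -8.08}, {"slide": [0.0163, 0.0245, -0.0003], "spin": -8.08}, {"slide": [0.0126, 0.0265, -0.0003], "spin": -8.08}, {"slide": [0.0088, 0.0281, -0.0002], "spin": -8.08}]
[{"slide": [0.0048, 0.029, -0.0003], "spin": -8.08}, {"slide": [0.0007, 0.0294, -0.0003], "spin": -8.08}]
```

View pics/w6c.png

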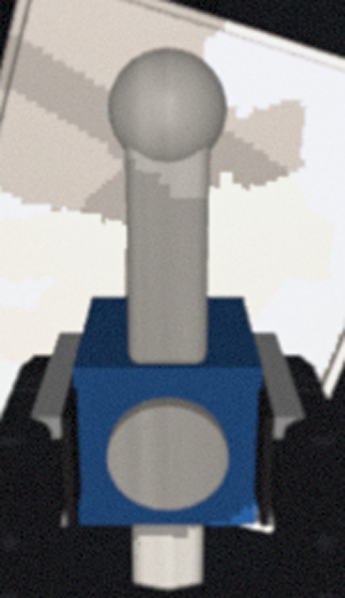

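```bash
python3 - <<'E'
from h import *
st=manip.get_state();C=cam('wrist',st)
z=st['position'][2]+.0284
A=[onz(C,250+u/2.3,100+v/2.3,z) for u,v in [(78,368),(262,368),(270,523),(80,523)]]
Rt=qR(st['ee_rot'])
L=[Rt.T@(a-st['position']) for a in A]; print(np.round(L,4), np.mean(L,axis=0))
E
```

```text
[[ 0.0161 -0.0155 -0.0283]
 [ 0.0162  0.0175 -0.0284]
 [-0.0173  0.0205 -0.0285]
 [-0.0174 -0.0164 -0.0284]] [-0.00057662  0.00152104 -0.02840779]
```

Request:
servo_tool(increments=[{"slide":[0.0285,0.008,0],"spin":-8.1},{"slide":[0.027,0.012,0],"spin":-8.1},{"slide":[0.025,0.0155,0],"spin":-8.1},{"slide":[0.0225,0.019,0],"spin":-8.1},{"slide":[0.0195,0.022,0],"spin":-8.1},{"slide":[0.0165,0.0245,0],"spin":-8.1},{"slide":[0.0125,0.0265,0],"spin":-8.1},{"slide":[0.009,0.028,0],"spin":-8.1}])

```text
clock: 6.65
position: [0.545, 0.0435, 0.1272]
ee_rot: [-0.002, 0.18, 0.984, -0.0]
contact_force: [0.4, -0.7, -3.6]
width: 0.0326
```

Request:
servo_tool(increments=[{"slide":[0.005,0.029,0],"spin":-8.1},{"slide":[0.0005,0.029,0],"spin":-8.1},{"slide":[0,0,0],"spin":0},{"slide":[0,0,0],"spin":0},{"slide":[0,0,0],"spin":0},{"slide":[0,0,0],"spin":0}])

```text
clock: 7.25
position: [0.5574, 0.0985, 0.1287]
ee_rot: [-0.001, 0.043, 0.999, -0.0]
contact_force: [-0.3, 0.1, -3.4]
width: 0.0328
```

```bash
python3 - <<'E'
from h import *
st=manip.get_state(); im=eyes.get_image('wrist'); cv2.imwrite('pics/w7.png',im)
import pickle; pickle.dump((cam('wrist',st),st),open('c7.pkl','wb'))
print(st['position'],yaw(st),st['clock'],st['contact_force'],st['width'],st['moment'],st['qpos'])
E
```

```text
[0.55741734 0.09845881 0.12868911] 175.06833552503412 7.25 [-0.26536976  0.09276012 -3.42047565] 0.03277801478477236 [0.03225019 0.03284347 0.03915769] [ 5.20825888e-02  3.38921313e-01  1.68170234e+00 -2.84084203e-04
  1.12238615e+00 -1.43251692e+00]
```

View pics/w7.png

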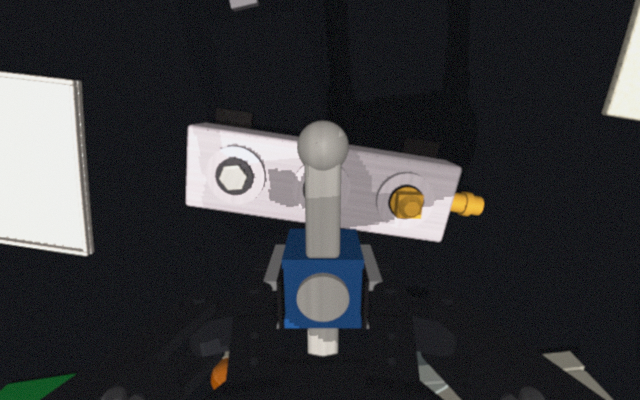

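```bash
python3 - <<'E'
from h import *
crop(cv2.imread('pics/w7.png'),365,160,455,250,6.6,'pics/w7c.png')
E
```

```text
(no output)
```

View pics/w7c.png

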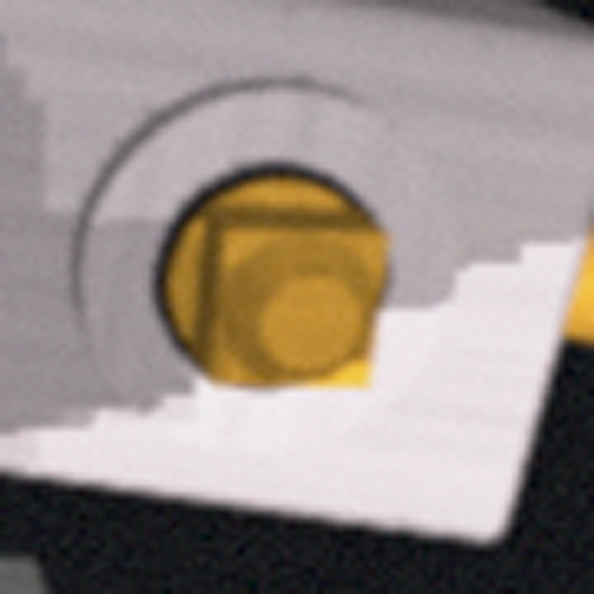

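```bash
python3 - <<'E'
from h import *; import pickle
C,st=pickle.load(open('c7.pkl','rb')); Rt=qR(st['ee_rot'])
f=lambda u,v,z: onz(C,365+u/6.6,160+v/6.6,z)
A=[f(*p,.059) for p in [(388,236),(370,385),(210,385),(220,228)]]
for i in range(4):
    d=A[(i+1)%4]-A[i]; print(np.linalg.norm(d),np.degrees(np.arctan2(d[1],d[0]))%90)
for P in (f(313,325,.064),np.mean(A,axis=0),f(275,278,.046)): print(P, Rt.T@(P-st['position']))
E
```

```text
0.017234409002077636 83.96454034447072
0.017900887604661853 85.03958315418424
0.01809811872358818 85.74611541688739
0.018467692437353314 82.35380858112077
[0.55765569 0.16429594 0.064     ] [0.00533387 0.06564291 0.06466702]
[0.55748836 0.16393351 0.059     ] [0.00546258 0.06526968 0.06966737]
[0.55797917 0.16487745 0.046     ] [0.00503694 0.06625815 0.08266636]
```

Request:
servo_tool(increments=[{"slide":[0.0015,0.016,0.005],"spin":0.3},{"slide":[0.002,0.0245,0.015],"spin":0.4},{"slide":[0.002,0.024,0.02],"spin":0},{"slide":[0,0,0.013],"spin":0},{"slide":[0,0,0],"spin":0},{"slide":[0,0,0],"spin":0},{"slide":[0,0,0],"spin":0},{"slide":[0,0,0],"spin":0}])

```text
clock: 8.1
position: [0.5591, 0.1636, 0.0773]
ee_rot: [0.001, 0.049, 0.999, 0.0]
contact_force: [-0.8, -0.2, -3.3]
width: 0.0327
```

```bash
python3 - <<'E'
from h import *
st=manip.get_state(); im=eyes.get_image('wrist'); cv2.imwrite('pics/w8.png',im)
cv2.imwrite('pics/s8.png',eyes.get_image('side'))
crop(cv2.imread('pics/s8.png'),210,230,330,330,6,'pics/s8c.png')
print(st['position'],yaw(st),st['clock'],st['contact_force'],st['width'],st['moment'],st['qpos'])
E
```

```text
[0.55912837 0.163553   0.07733283] 174.40690807706656 8.1 [-0.79307675 -0.22122804 -3.29418297] 0.03271037720512876 [-0.02580853 -0.0439044  -0.0440838 ] [ 1.65224480e-01  4.09974375e-01  1.71354091e+00 -1.17135274e-04
  1.01605695e+00 -1.30789280e+00]
```

View pics/s8c.png

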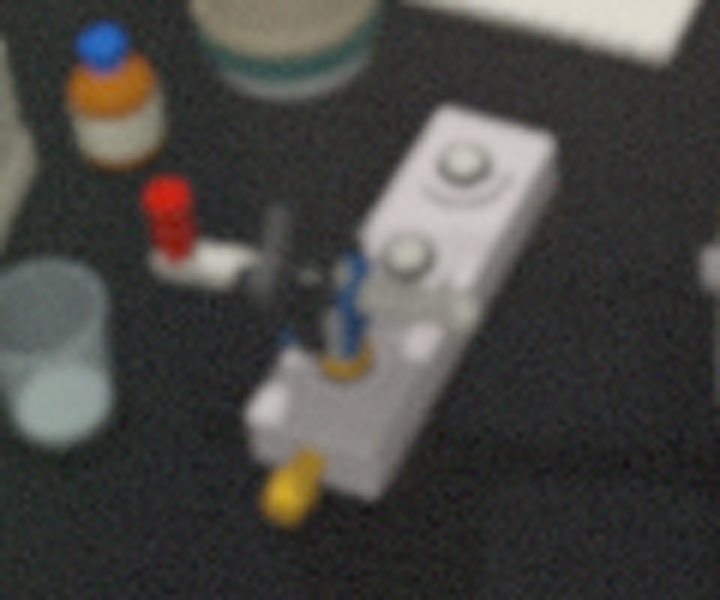

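View pics/w8.png

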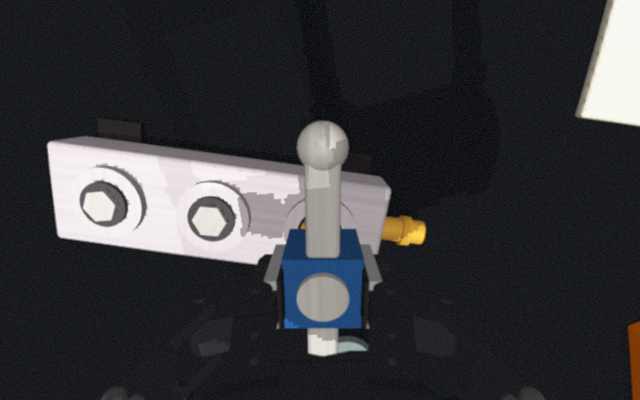

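Request:
servo_tool(increments=[{"slide":[0.0015,0,0.003],"spin":0},{"slide":[0,0,0.003],"spin":0},{"slide":[0,0,0],"spin":0},{"slide":[0,0,0],"spin":0},{"slide":[0,0,0],"spin":0}])

```text
clock: 8.7
position: [0.5568, 0.1644, 0.0703]
ee_rot: [0.0, 0.048, 0.999, 0.0]
contact_force: [-0.6, -0.3, -3.4]
width: 0.0323
```

Request:
servo_tool(increments=[{"slide":[0,0,0.003],"spin":0},{"slide":[0,0,0.003],"spin":0},{"slide":[0,0,0.003],"spin":0},{"slide":[0,0,0],"spin":0}])

```text
clock: 9.1
position: [0.5566, 0.1637, 0.0611]
ee_rot: [-0.0, 0.048, 0.999, -0.001]
contact_force: [-0.9, -2.5, -0.9]
width: 0.0325
```

Request:
servo_tool(increments=[{"slide":[0,0,0.003],"spin":0},{"slide":[0,0,0.003],"spin":0},{"slide":[0,0,0.002],"spin":0},{"slide":[0,0,0],"spin":0},{"slide":[0,0,0],"spin":0}])

```text
clock: 9.6
position: [0.5566, 0.1637, 0.0527]
ee_rot: [-0.0, 0.048, 0.999, -0.0]
contact_force: [1.0, -5.2, -5.5]
width: 0.0326
```

Request:
servo_tool(increments=[{"slide":[0,-0.0006,0.001],"spin":0},{"slide":[0,0,0.001],"spin":0},{"slide":[0,0,0],"spin":0}])

```text
clock: 9.9
position: [0.5567, 0.1637, 0.0517]
ee_rot: [0.0, 0.048, 0.999, 0.0]
contact_force: [-1.8, -3.5, 1.6]
width: 0.0327
```

Request:
servo_tool(hand=1, increments=[{"slide":[0,0,0],"spin":0},{"slide":[0,0,0],"spin":0},{"slide":[0,0,0],"spin":0},{"slide":[0,0,0],"spin":0},{"slide":[0,0,0],"spin":0}])

```text
clock: 10.4
position: [0.5569, 0.164, 0.0514]
ee_rot: [0.0, 0.048, 0.999, 0.0]
contact_force: [-0.3, 0.1, -0.0]
width: 0.0855
```

```bash
python3 - <<'E'
from h import *
st=manip.get_state(); im=eyes.get_image('wrist'); cv2.imwrite('pics/w9.png',im)
cv2.imwrite('pics/s9.png',eyes.get_image('side'))
crop(cv2.imread('pics/s9.png'),210,230,330,330,6,'pics/s9c.png')
print(st['position'],yaw(st),st['clock'],st['contact_force'],st['width'],st['moment'],st['qpos'])
E
```

```text
[0.55693006 0.16404479 0.05141765] 174.46509891245015 10.4 [-0.3230596   0.10459395 -0.00646643] 0.08554189585929985 [ 0.02595168 -0.0214134  -0.03505308] [ 1.66364267e-01  4.36717952e-01  1.74646569e+00  5.14601051e-04
  9.57844440e-01 -1.30812586e+00]
```

View pics/s9c.png

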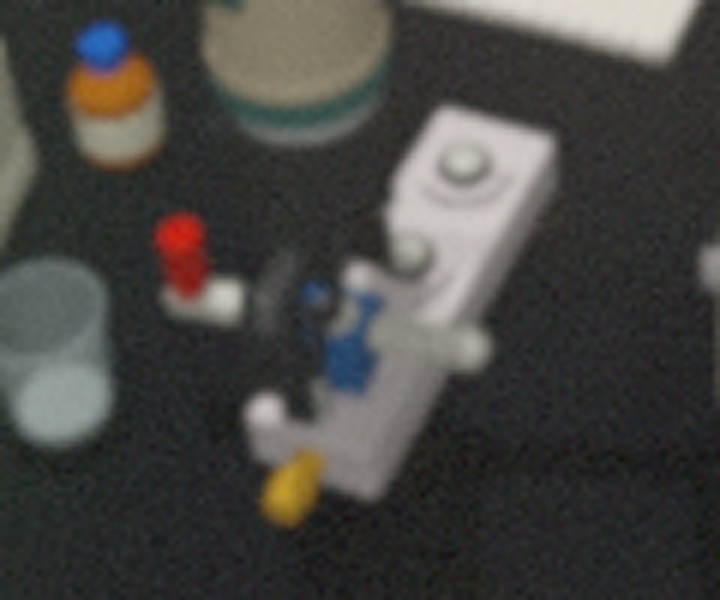

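View pics/w9.png

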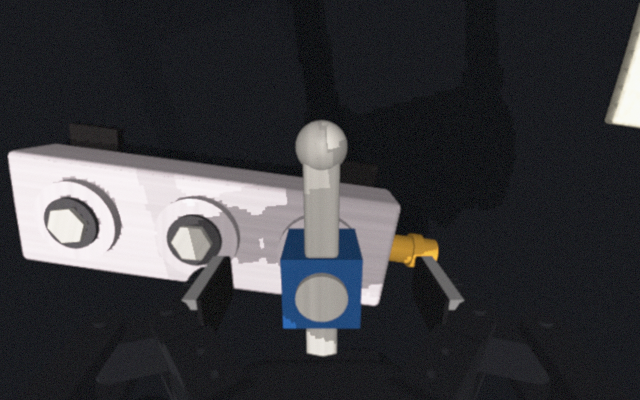

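```bash
python3 - <<'E'
from h import *; import pickle
C=pickle.load(open('c1.pkl','rb'))
for p in (onz(C,487,177,.002),onz(C,523,193,.07)): print(p,np.linalg.norm(p[:2]-[.557,.164]))
E
```

```text
[0.70203235 0.17254436 0.002     ] 0.14528382033652454
[0.69812385 0.17368507 0.07      ] 0.1414557917919366
```

Request:
servo_tool(hand=0, newtons=100, increments=[{"slide":[0,0,0],"spin":0},{"slide":[0,0,0],"spin":0},{"slide":[0,0,0],"spin":0},{"slide":[0,0,0],"spin":0},{"slide":[0,0,0],"spin":0},{"slide":[0,0,0],"spin":0},{"slide":[0,0,0],"spin":0}])

```text
clock: 11.2
position: [0.5567, 0.1636, 0.0517]
ee_rot: [0.0, 0.048, 0.999, -0.0]
contact_force: [-0.8, -0.9, 4.6]
width: 0.0326
```

```bash
cat > s.py <<'E'
from h import *
s=manip.get_state(); print(s['clock'],'yaw',round(yaw(s),2),'j6',round(s['qpos'][5],3),'F',s['contact_force'].round(1),'M',s['moment'].round(3),'w',round(s['width'],4),'p',s['position'].round(4),'e6',round(s['effort'][5],3))
E
python3 s.py
```

```text
11.2 yaw 174.47 j6 -1.308 F [-0.8 -0.9  4.6] M [-0.226  0.217 -0.038] w 0.0326 p [0.5567 0.1636 0.0517] e6 -0.006
```

Request:
servo_tool(increments=[{"slide":[0,0,0],"spin":3},{"slide":[0,0,0],"spin":7},{"slide":[0,0,0],"spin":8},{"slide":[0,0,0],"spin":8},{"slide":[0,0,0],"spin":8},{"slide":[0,0,0],"spin":8},{"slide":[0,0,0],"spin":8},{"slide":[0,0,0],"spin":5}])

```text
clock: 12.0
position: [0.5562, 0.1636, 0.0517]
ee_rot: [-0.0, 0.506, 0.863, -0.0]
contact_force: [-2.6, -1.1, 5.4]
width: 0.0328
```

```bash
python3 s.py
```

```text
12.0 yaw 119.24 j6 -0.344 F [-2.6 -1.1  5.4] M [-0.195  0.34   0.11 ] w 0.0328 p [0.5562 0.1636 0.0517] e6 -0.397
```

Request:
servo_tool(increments=[{"slide":[0,0,0],"spin":5},{"slide":[0,0,0],"spin":5},{"slide":[0,0,0],"spin":5},{"slide":[0,0,0],"spin":0}])

```text
clock: 12.4
position: [0.5564, 0.1637, 0.0517]
ee_rot: [-0.0, 0.613, 0.79, -0.0]
contact_force: [-1.4, -1.5, 6.2]
width: 0.0323
```

```bash
python3 s.py
```

```text
12.4 yaw 104.38 j6 -0.085 F [-1.4 -1.5  6.2] M [-0.192  0.315 -0.026] w 0.0323 p [0.5564 0.1637 0.0517] e6 0.223
```

Request:
servo_tool(increments=[{"slide":[0,0,0],"spin":4},{"slide":[0,0,0],"spin":4},{"slide":[0,0,0],"spin":4},{"slide":[0,0,0],"spin":0}])

```text
clock: 12.8
position: [0.5568, 0.1638, 0.0517]
ee_rot: [0.0, 0.692, 0.722, 0.0]
contact_force: [-1.6, -0.2, 5.3]
width: 0.0323
```

```bash
python3 s.py
```

```text
12.8 yaw 92.46 j6 0.123 F [-1.6 -0.2  5.3] M [-0.136  0.245 -0.051] w 0.0323 p [0.5568 0.1638 0.0517] e6 0.205
```

Request:
servo_tool(increments=[{"slide":[0,0,0],"spin":4},{"slide":[0,0,0],"spin":4},{"slide":[0,0,0],"spin":4},{"slide":[0,0,0],"spin":0}])

```text
clock: 13.2
position: [0.5572, 0.1638, 0.0517]
ee_rot: [0.0, 0.763, 0.646, 0.0]
contact_force: [-0.5, -1.2, 4.9]
width: 0.0325
```

```bash
python3 s.py
```

```text
13.2 yaw 80.52 j6 0.331 F [-0.5 -1.2  4.9] M [-0.15   0.101 -0.023] w 0.0325 p [0.5572 0.1638 0.0517] e6 0.218
```

Request:
servo_tool(increments=[{"slide":[0,0,0],"spin":3},{"slide":[0,0,0],"spin":3},{"slide":[0,0,0],"spin":3}])

```text
clock: 13.5
position: [0.5574, 0.1636, 0.0517]
ee_rot: [0.0, 0.811, 0.584, 0.001]
contact_force: [0.3, -1.1, 5.0]
width: 0.0325
```

```bash
python3 s.py
```

```text
13.5 yaw 71.52 j6 0.489 F [ 0.3 -1.1  5. ] M [-0.181  0.077  0.153] w 0.0325 p [0.5574 0.1636 0.0517] e6 -0.305
```

Request:
servo_tool(increments=[{"slide":[0,0,0],"spin":3},{"slide":[0,0,0],"spin":3},{"slide":[0,0,0],"spin":3}])

```text
clock: 13.8
position: [0.5576, 0.1635, 0.0517]
ee_rot: [0.001, 0.855, 0.519, 0.001]
contact_force: [0.0, -1.2, 4.8]
width: 0.0325
```

```bash
python3 s.py
```

```text
13.8 yaw 62.52 j6 0.646 F [ 0.  -1.2  4.8] M [-0.256 -0.024  0.17 ] w 0.0325 p [0.5576 0.1635 0.0517] e6 -0.302
```

Request:
servo_tool(increments=[{"slide":[0,0,0],"spin":3},{"slide":[0,0,0],"spin":3},{"slide":[0,0,0],"spin":3}])

```text
clock: 14.1
position: [0.5579, 0.1634, 0.0517]
ee_rot: [0.001, 0.893, 0.45, 0.001]
contact_force: [1.6, -2.6, 4.3]
width: 0.0326
```

```bash
python3 s.py
```

```text
14.1 yaw 53.52 j6 0.803 F [ 1.6 -2.6  4.3] M [-0.267 -0.07   0.161] w 0.0326 p [0.5579 0.1634 0.0517] e6 -0.299
```

Request:
servo_tool(increments=[{"slide":[0,0,0],"spin":3},{"slide":[0,0,0],"spin":3},{"slide":[0,0,0],"spin":3}])

```text
clock: 14.4
position: [0.5581, 0.1632, 0.0517]
ee_rot: [0.001, 0.925, 0.379, 0.001]
contact_force: [1.4, -3.5, 3.2]
width: 0.0323
```

```bash
python3 s.py
```

```text
14.4 yaw 44.54 j6 0.96 F [ 1.4 -3.5  3.2] M [-0.384 -0.072  0.137] w 0.0323 p [0.5581 0.1632 0.0517] e6 -0.3
```

Request:
servo_tool(increments=[{"slide":[0,0,0],"spin":3},{"slide":[0,0,0],"spin":3},{"slide":[0,0,0],"spin":3}])

```text
clock: 14.7
position: [0.5583, 0.1631, 0.0517]
ee_rot: [0.001, 0.952, 0.305, 0.001]
contact_force: [1.5, -2.9, 3.9]
width: 0.0324
```

```bash
python3 s.py
```

```text
14.7 yaw 35.54 j6 1.117 F [ 1.5 -2.9  3.9] M [-0.463 -0.1    0.14 ] w 0.0324 p [0.5583 0.1631 0.0517] e6 -0.3
```

Request:
servo_tool(increments=[{"slide":[0,0,0],"spin":3},{"slide":[0,0,0],"spin":3},{"slide":[0,0,0],"spin":3}])

```text
clock: 15.0
position: [0.5584, 0.1628, 0.0517]
ee_rot: [0.001, 0.973, 0.23, 0.001]
contact_force: [2.6, -4.3, 3.9]
width: 0.0326
```

```bash
python3 s.py
```

```text
15.0 yaw 26.55 j6 1.274 F [ 2.6 -4.3  3.9] M [-0.554 -0.12   0.174] w 0.0326 p [0.5584 0.1628 0.0517] e6 -0.3
```

Request:
servo_tool(increments=[{"slide":[0,0,0],"spin":3},{"slide":[0,0,0],"spin":3},{"slide":[0,0,0],"spin":3}])

```text
clock: 15.3
position: [0.5585, 0.1626, 0.0517]
ee_rot: [0.001, 0.988, 0.153, 0.002]
contact_force: [2.4, -5.0, 3.3]
width: 0.0321
```

```bash
python3 s.py; python3 - <<'E'
from h import *
cv2.imwrite('pics/w10.png',eyes.get_image('wrist'))
E
python3 s.py
```

```text
15.3 yaw 17.56 j6 1.431 F [ 2.4 -5.   3.3] M [-0.703 -0.199  0.104] w 0.0321 p [0.5585 0.1626 0.0517] e6 -0.302
15.35 yaw 17.47 j6 1.433 F [ 2.3 -4.4  3.2] M [-0.838 -0.314  0.051] w 0.0324 p [0.5585 0.1626 0.0517] e6 0.211
```

View pics/w10.png

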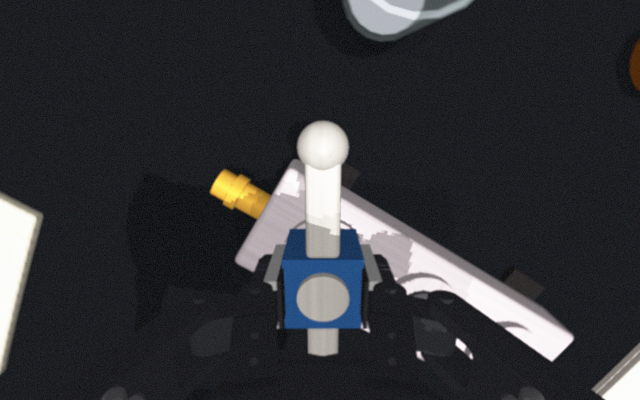

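Request:
servo_tool(increments=[{"slide":[0,0,0],"spin":3},{"slide":[0,0,0],"spin":3},{"slide":[0,0,0],"spin":3}])

```text
clock: 15.65
position: [0.5585, 0.1623, 0.0517]
ee_rot: [0.001, 0.997, 0.075, 0.002]
contact_force: [1.6, -5.8, 4.1]
width: 0.0327
```

```bash
python3 s.py
```

```text
15.65 yaw 8.59 j6 1.588 F [ 1.6 -5.8  4.1] M [-0.919 -0.316  0.143] w 0.0327 p [0.5585 0.1623 0.0517] e6 -0.294
```

Request:
servo_tool(increments=[{"slide":[0,0,0],"spin":3},{"slide":[0,0,0],"spin":3},{"slide":[0,0,0],"spin":3}])

```text
clock: 15.95
position: [0.5586, 0.162, 0.0517]
ee_rot: [0.001, 1.0, -0.003, 0.002]
contact_force: [1.8, -6.5, 3.2]
width: 0.0326
```

```bash
python3 s.py
```

```text
15.95 yaw -0.35 j6 1.744 F [ 1.8 -6.5  3.2] M [-0.948 -0.366  0.566] w 0.0326 p [0.5586 0.162  0.0517] e6 0.079
```

Request:
servo_tool(newtons=120, increments=[{"slide":[0,0.001,0],"spin":3},{"slide":[0,0,0],"spin":3},{"slide":[0,0,0],"spin":3},{"slide":[0,0,0],"spin":3}])

```text
clock: 16.35
position: [0.5586, 0.1615, 0.0518]
ee_rot: [0.001, 0.994, -0.107, 0.002]
contact_force: [2.5, -4.2, 3.6]
width: 0.0321
```

```bash
python3 s.py
```

```text
16.35 yaw -12.33 j6 1.952 F [ 2.5 -4.2  3.6] M [-0.81  -0.295  0.506] w 0.0321 p [0.5586 0.1615 0.0518] e6 0.12
```

Request:
servo_tool(increments=[{"slide":[0,0,0],"spin":3},{"slide":[0,0,0],"spin":3},{"slide":[0,0,0],"spin":3},{"slide":[0,0,0],"spin":3}])

```text
clock: 16.75
position: [0.5585, 0.1612, 0.0518]
ee_rot: [0.001, 0.978, -0.211, 0.002]
contact_force: [2.4, -6.1, 4.1]
width: 0.0322
```

```bash
python3 s.py; python3 - <<'E'
from h import *
cv2.imwrite('pics/w11.png',eyes.get_image('wrist'))
E
```

```text
16.75 yaw -24.31 j6 2.161 F [ 2.4 -6.1  4.1] M [-0.97  -0.27   0.593] w 0.0322 p [0.5585 0.1612 0.0518] e6 0.176
```

View pics/w11.png

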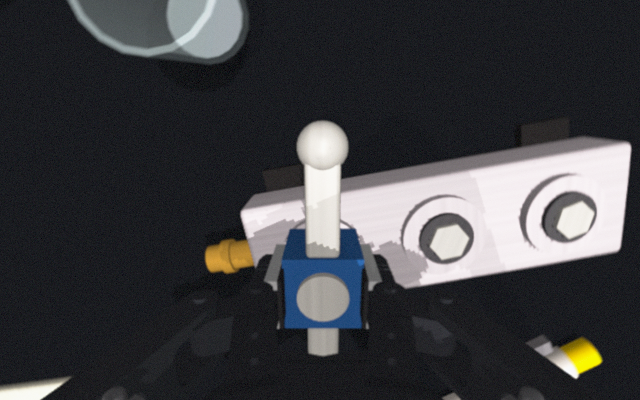

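Request:
servo_tool(increments=[{"slide":[0,0.0005,0],"spin":3},{"slide":[0,0,0],"spin":3},{"slide":[0,0,0],"spin":3},{"slide":[0,0,0],"spin":3},{"slide":[0,0,0],"spin":3},{"slide":[0,0,0],"spin":3},{"slide":[0,0,0],"spin":3},{"slide":[0,0,0],"spin":2.8}])

```text
clock: 17.6
position: [0.558, 0.1606, 0.0518]
ee_rot: [0.001, 0.913, -0.407, 0.002]
contact_force: [1.5, -6.3, 5.2]
width: 0.0325
```

```bash
python3 s.py; python3 - <<'E'
from h import *
cv2.imwrite('pics/w12.png',eyes.get_image('wrist'))
E
python3 s.py
```

```text
17.6 yaw -48.07 j6 2.575 F [ 1.5 -6.3  5.2] M [-1.006 -0.163  0.727] w 0.0325 p [0.558  0.1606 0.0518] e6 0.319
17.65 yaw -48.17 j6 2.577 F [ 2.6 -6.1  5.3] M [-1.018 -0.238  0.582] w 0.0323 p [0.558  0.1606 0.0518] e6 0.745
```

View pics/w12.png

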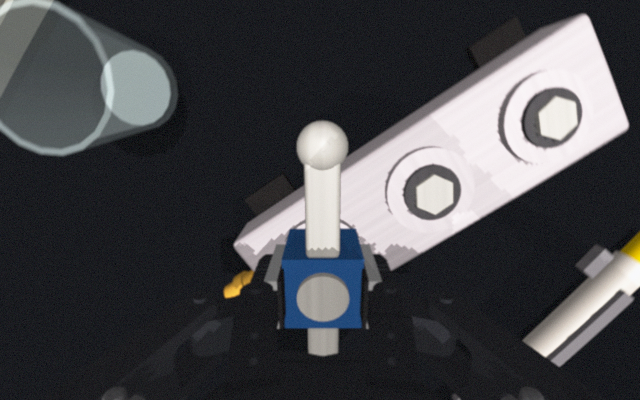

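Request:
servo_tool(increments=[{"slide":[0.0005,0.0005,0],"spin":-2.5},{"slide":[0.0005,0.0005,0],"spin":-2.5},{"slide":[0,0,-0.002],"spin":0},{"slide":[0,0,-0.002],"spin":0}])

```text
clock: 18.05
position: [0.5579, 0.1606, 0.054]
ee_rot: [-0.0, 0.93, -0.369, 0.001]
contact_force: [6.1, -0.8, -8.9]
width: 0.032
```

```bash
python3 s.py
```

```text
18.05 yaw -43.27 j6 2.487 F [ 6.1 -0.8 -8.9] M [-0.277 -0.938  0.08 ] w 0.032 p [0.5579 0.1606 0.054 ] e6 0.035
```

Request:
servo_tool(increments=[{"slide":[0.0006,-0.0006,-0.003],"spin":0},{"slide":[0,0,-0.003],"spin":0},{"slide":[0,0,-0.004],"spin":0},{"slide":[0,0,-0.004],"spin":0}])

```text
clock: 18.45
position: [0.5556, 0.1613, 0.0691]
ee_rot: [0.0, 0.929, -0.369, -0.002]
contact_force: [0.0, 0.2, -2.7]
width: 0.032
```

```bash
python3 s.py
```

```text
18.45 yaw -43.35 j6 2.488 F [ 0.   0.2 -2.7] M [-0.037  0.012 -0.029] w 0.032 p [0.5556 0.1613 0.0691] e6 -0.003
```

Request:
servo_tool(increments=[{"slide":[0,0,-0.02],"spin":0},{"slide":[0,0,-0.03],"spin":0},{"slide":[0,0,-0.02],"spin":0},{"slide":[0.02,0.02,0],"spin":0},{"slide":[0.03,0.03,0],"spin":0},{"slide":[0,0,0],"spin":0},{"slide":[0,0,0],"spin":0},{"slide":[0,0,0],"spin":0}])

```text
clock: 19.25
position: [0.5585, 0.0911, 0.1393]
ee_rot: [-0.0, 0.929, -0.369, -0.001]
contact_force: [-0.2, -0.0, -2.8]
width: 0.0318
```

```bash
python3 s.py; python3 - <<'E'
from h import *
import pickle
st=manip.get_state(); im=eyes.get_image('wrist'); cv2.imwrite('pics/w13.png',im); pickle.dump((cam('wrist',st),st),open('c13.pkl','wb'))
plan([.4993,-.1888,.135])
E
```

```text
19.25 yaw -43.34 j6 2.364 F [-0.2 -0.  -2.8] M [-0.004 -0.073 -0.007] w 0.0318 p [0.5585 0.0911 0.1393] e6 0.001
yaw -43.3 pos [0.5587 0.0912 0.1393] n 7
[{"slide": [0.0213, 0.0349, 0.0006], "spin": 0.0}, {"slide": [0.0212, 0.035, 0.0006], "spin": 0.0}, {"slide": [0.0213, 0.0349, 0.0006], "spin": 0.0}, {"slide": [0.0213, 0.0349, 0.0006], "spin": 0.0}, {"slide": [0.0212, 0.035, 0.0007], "spin": 0.0}, {"slide": [0.0213, 0.0349, 0.0006], "spin": 0.0}, {"slide": [0.0213, 0.0349, 0.0006], "spin": 0.0}]
```

View pics/w13.png

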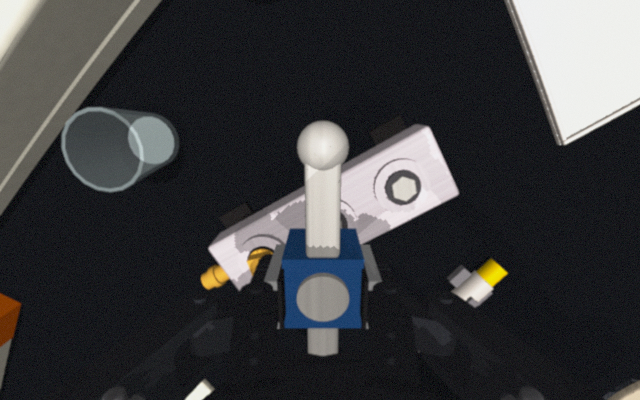

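Request:
servo_tool(increments=[{"slide":[0.0215,0.035,0],"spin":0},{"slide":[0.0215,0.035,0],"spin":0},{"slide":[0.0215,0.035,0],"spin":0},{"slide":[0.0215,0.035,0],"spin":0},{"slide":[0.021,0.035,0],"spin":0},{"slide":[0.021,0.035,0],"spin":0},{"slide":[0.021,0.035,0],"spin":0},{"slide":[0,0,0],"spin":0}])

```text
clock: 20.1
position: [0.4994, -0.1942, 0.1394]
ee_rot: [0.001, 0.929, -0.371, 0.001]
contact_force: [0.7, 0.8, -3.4]
width: 0.0321
```

Request:
servo_tool(increments=[{"slide":[0,0,0.02],"spin":0},{"slide":[0,0,0.03],"spin":0},{"slide":[0,0,0.025],"spin":0},{"slide":[0,0,0],"spin":0},{"slide":[0,0,0],"spin":0}])

```text
clock: 20.6
position: [0.5, -0.1892, 0.0644]
ee_rot: [-0.0, 0.93, -0.369, -0.0]
contact_force: [0.5, -0.2, -3.1]
width: 0.0325
```

```bash
python3 s.py; python3 - <<'E'
from h import *
cv2.imwrite('pics/w14.png',eyes.get_image('wrist'))
s=eyes.get_image('side'); crop(s,230,150,370,310,4,'pics/s14c.png')
E
```

```text
20.6 yaw -43.27 j6 1.833 F [ 0.5 -0.2 -3.1] M [-0.027 -0.089  0.   ] w 0.0325 p [ 0.5    -0.1892  0.0644] e6 0.002
```

View pics/w14.png

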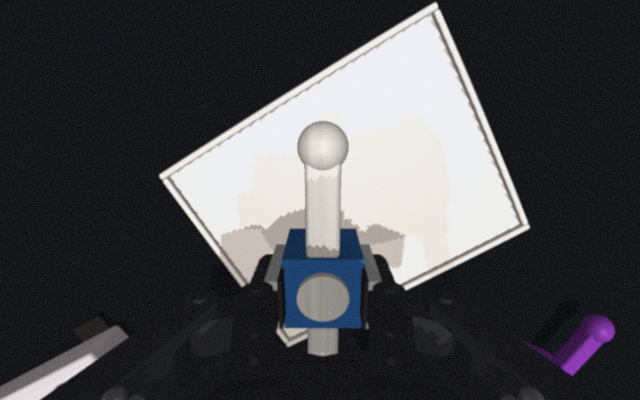

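View pics/s14c.png

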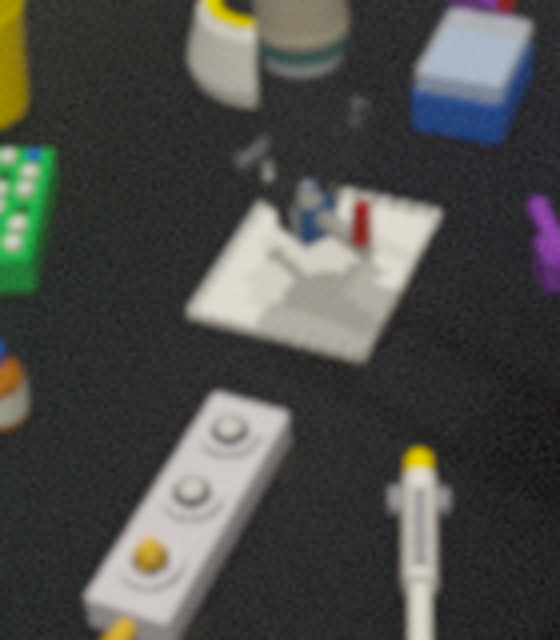

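```bash
python3 - <<'E'
from h import *
st=manip.get_state();C=cam('wrist',st)
A=np.array([onz(C,*p,.010) for p in [(437,8),(165,178),(290,340),(525,228)]]);print(A.round(4),A.mean(0).round(4))
print(np.linalg.norm(np.diff(A,axis=0),axis=1))
plan([.50,-.19,.0105])
E
```

```text
[[ 0.5512 -0.3259  0.01  ]
 [ 0.595  -0.1331  0.01  ]
 [ 0.4461 -0.1018  0.01  ]
 [ 0.4    -0.2886  0.01  ]] [ 0.4981 -0.2123  0.01  ]
[0.19764508 0.15212897 0.19240453]
yaw -43.28 pos [ 0.5011 -0.1902  0.0657] n 2
[{"slide": [-0.0005, 0.0003, 0.0276], "spin": 0.0}, {"slide": [-0.0004, 0.0003, 0.0276], "spin": 0.0}]
```

Request:
servo_tool(increments=[{"slide":[0.005,0.006,0.015],"spin":0},{"slide":[0.005,0.006,0.02],"spin":0},{"slide":[0,0,0.012],"spin":0},{"slide":[0,0,0.003],"spin":0},{"slide":[0,0,0],"spin":0},{"slide":[0,0,0],"spin":0}])

```text
clock: 21.3
position: [0.4993, -0.2058, 0.0151]
ee_rot: [-0.0, 0.929, -0.369, 0.001]
contact_force: [0.4, -0.1, -3.5]
width: 0.0319
```

```bash
python3 s.py
```

```text
21.3 yaw -43.32 j6 1.807 F [ 0.4 -0.1 -3.5] M [-0.003 -0.024 -0.036] w 0.0319 p [ 0.4993 -0.2058  0.0151] e6 0.001
```

Request:
servo_tool(increments=[{"slide":[0,0,0.002],"spin":0},{"slide":[0,0,0.002],"spin":0},{"slide":[0,0,0.001],"spin":0},{"slide":[0,0,0],"spin":0}])

```text
clock: 21.7
position: [0.4988, -0.2058, 0.0098]
ee_rot: [-0.0, 0.929, -0.369, 0.0]
contact_force: [-1.4, 0.6, 0.9]
width: 0.0325
```

```bash
python3 s.py
```

```text
21.7 yaw -43.34 j6 1.807 F [-1.4  0.6  0.9] M [0.125 0.187 0.022] w 0.0325 p [ 0.4988 -0.2058  0.0098] e6 0.013
```

Contact with the floor. Release and withdraw.

Request:
servo_tool(hand=1, increments=[{"slide":[0,0,0],"spin":0},{"slide":[0,0,0],"spin":0},{"slide":[0,0,0],"spin":0},{"slide":[0,0,0],"spin":0},{"slide":[0,0,0],"spin":0},{"slide":[0,0,0],"spin":0}])

```text
clock: 22.3
position: [0.4987, -0.2058, 0.0093]
ee_rot: [-0.0, 0.929, -0.369, -0.0]
contact_force: [0.9, -0.0, -0.3]
width: 0.0854
```

Request:
servo_tool(increments=[{"slide":[0,0,-0.01],"spin":0},{"slide":[0,0,-0.02],"spin":0},{"slide":[0,0,-0.04],"spin":0},{"slide":[0,0,-0.04],"spin":0},{"slide":[0,0,-0.03],"spin":0},{"slide":[0,0,0],"spin":0},{"slide":[0,0,0],"spin":0},{"slide":[0,0,0],"spin":0}])

```text
clock: 23.1
position: [0.4978, -0.2053, 0.1485]
ee_rot: [-0.0, 0.929, -0.369, -0.001]
contact_force: [-0.5, 0.6, 0.2]
width: 0.0854
```

```bash
python3 s.py; python3 - <<'E'
from h import *
cv2.imwrite('pics/w15.png',eyes.get_image('wrist'))
cv2.imwrite('pics/t15.png',eyes.get_image('top'))
s=eyes.get_image('side'); crop(s,190,150,370,330,3.3,'pics/s15c.png')
E
```

```text
23.1 yaw -43.33 j6 1.807 F [-0.5  0.6  0.2] M [-0.009  0.023 -0.029] w 0.0854 p [ 0.4978 -0.2053  0.1485] e6 0.0
```

View pics/w15.png

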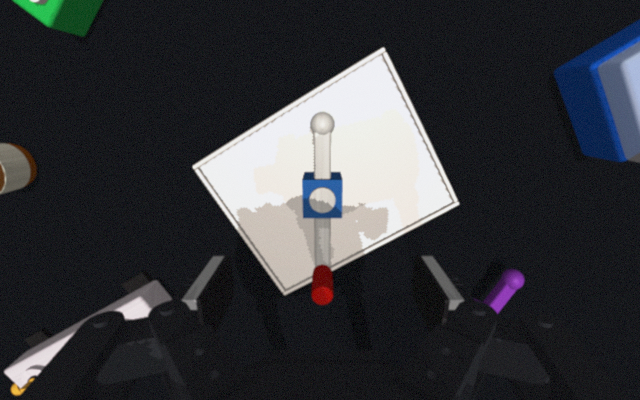

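View pics/s15c.png

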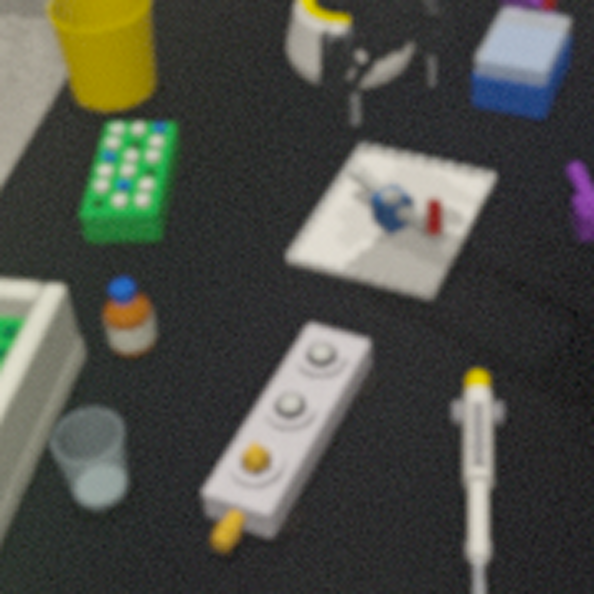

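View pics/t15.png

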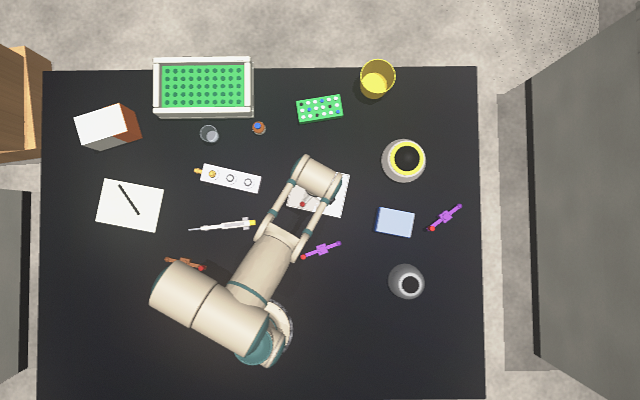

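```bash
python3 - <<'E'
from h import *
plan([.53,.155,.175])
E
```

```text
yaw -43.34 pos [ 0.4979 -0.2054  0.148 ] n 9
[{"slide": [-0.0249, -0.0316, -0.003], "spin": 0.0}, {"slide": [-0.0249, -0.0316, -0.003], "spin": 0.0}, {"slide": [-0.0249, -0.0315, -0.003], "spin": 0.0}, {"slide": [-0.0248, -0.0316, -0.003], "spin": 0.0}, {"slide": [-0.0249, -0.0316, -0.003], "spin": 0.0}, {"slide": [-0.0249, -0.0316, -0.003], "spin": 0.0}, {"slide": [-0.0249, -0.0315, -0.003], "spin": 0.0}, {"slide": [-0.0249, -0.0316, -0.003], "spin": 0.0}]
[{"slide": [-0.0249, -0.0316, -0.003], "spin": 0.0}]
```

Request:
servo_tool(increments=[{"slide":[0,0,-0.03],"spin":0},{"slide":[-0.025,-0.0315,0],"spin":0},{"slide":[-0.025,-0.0315,0],"spin":0},{"slide":[-0.025,-0.0315,0],"spin":0},{"slide":[-0.025,-0.0315,0],"spin":0},{"slide":[-0.025,-0.0315,0],"spin":0},{"slide":[-0.025,-0.0315,0],"spin":0},{"slide":[-0.025,-0.0315,0],"spin":0}])

```text
clock: 24.05
position: [0.5222, 0.0762, 0.1784]
ee_rot: [0.0, 0.929, -0.369, -0.001]
contact_force: [0.8, 0.0, 0.3]
width: 0.0851
```

Request:
servo_tool(increments=[{"slide":[-0.025,-0.0315,0],"spin":0},{"slide":[0,0,0],"spin":0},{"slide":[0,0,0],"spin":0},{"slide":[0,0,0],"spin":0},{"slide":[0,0,0],"spin":0}])

```text
clock: 24.55
position: [0.526, 0.1134, 0.179]
ee_rot: [0.0, 0.929, -0.37, -0.0]
contact_force: [-0.2, -0.4, 0.2]
width: 0.0851
```

```bash
python3 s.py; python3 - <<'E'
from h import *
import pickle
st=manip.get_state(); im=eyes.get_image('wrist'); cv2.imwrite('pics/w16.png',im); pickle.dump((cam('wrist',st),st),open('c16.pkl','wb'))
u=proj(cam('wrist',st),[.557,.164,.055]).astype(int); print(u)
x,y=u-45; print(x,y); crop(im,x,y,x+90,y+90,6.6,'pics/w16c.png')
E
```

```text
24.55 yaw -43.43 j6 2.412 F [-0.2 -0.4  0.2] M [-0.014  0.083  0.03 ] w 0.0851 p [0.526  0.1134 0.179 ] e6 -0.002
[259 205]
214 160
```

View pics/w16c.png

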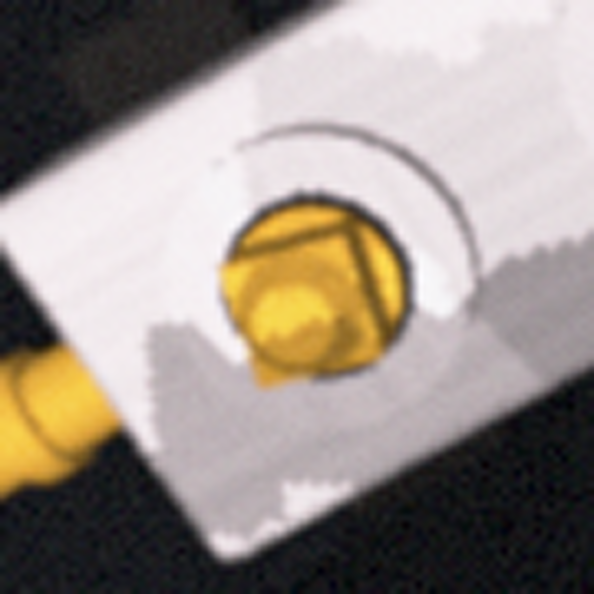

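View pics/w16.png

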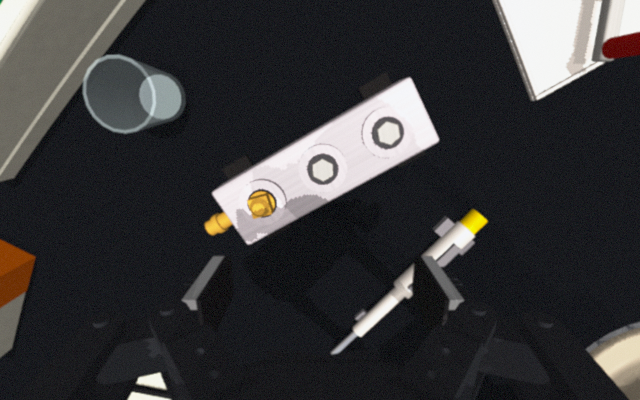

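```bash
python3 - <<'E'
from h import *; import pickle
C,st=pickle.load(open('c16.pkl','rb'))
f=lambda u,v,z: onz(C,214+u/6.6,160+v/6.6,z)
for a,b,z in [((220,265),(262,388),.059),((235,250),(350,220),.048),((220,265),(340,232),.059),((345,230),(380,335),.05)]:
    d=f(*b,z)-f(*a,z); print(np.linalg.norm(d),np.degrees(np.arctan2(d[1],d[0]))%90)
E
```

```text
0.018201336629103393 61.0221257941636
0.016947028711427822 61.51398715699554
0.017102478663535984 62.293364208626684
0.01588511189125952 61.64736776885448
```

```bash
python3 - <<'E'
from h import *; import pickle
C,st=pickle.load(open('c16.pkl','rb'))
def ang(C,a,b,z):
    d=onz(C,*b,z)-onz(C,*a,z); return np.linalg.norm(d),np.degrees(np.arctan2(d[1],d[0]))%90
print('w16',ang(C,(213,193),(409,79),.043), ang(C,(248,243),(437,140),.043))
C7,s7=pickle.load(open('c7.pkl','rb'))
print('w7',ang(C7,(188,205),(440,240),.043), ang(C7,(192,125),(459,166),.043))
C1=pickle.load(open('c1.pkl','rb'))
print('w1',ang(C1,(333,136),(277,324),.043), ang(C1,(398,155),(333,337),.043))
crop(cv2.imread('pics/w12.png'),250,100,400,360,2.3,'pics/w12c.png')
crop(cv2.imread('pics/w16.png'),195,60,455,260,3,'pics/w16d.png')
E
```

```text
w16 (np.float64(0.202684272660171), np.float64(76.29121527356918)) (np.float64(0.20241675828732741), np.float64(76.35296977554268))
w7 (np.float64(0.20230779574650465), np.float64(76.67846826044622)) (np.float64(0.19962702994599002), np.float64(76.46657247051365))
w1 (np.float64(0.2043787177804644), np.float64(76.69640814467967)) (np.float64(0.2041678154913796), np.float64(77.2074171147679))
```

View pics/w12c.png

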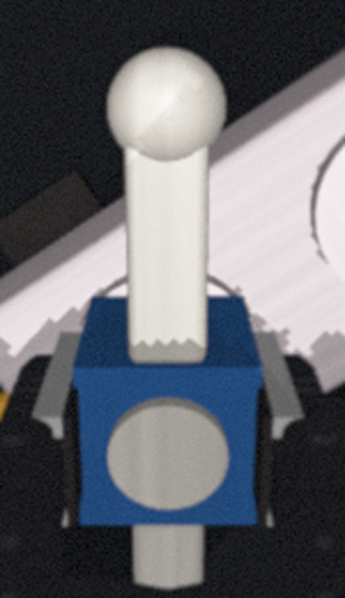

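```bash
python3 - <<'E'
from h import *; import pickle
C,st=pickle.load(open('c16.pkl','rb')); im=cv2.imread('pics/w16.png'); s=6.6
big=cv2.resize(im[160:250,214:304],None,fx=s,fy=s,interpolation=cv2.INTER_CUBIC)
c0=onz(C,214+292/s,160+318/s,.064); print(c0)
outs=[]
for yw in (54,61.5):
    b=big.copy(); a=np.radians(yw); E=np.array([[np.cos(a),np.sin(a)],[-np.sin(a),np.cos(a)]])
    for z,h,col in((.046,.009,(255,0,0)),(.059,.009,(0,0,255))):
        q=[]
        for sx,sy in((1,1),(1,-1),(-1,-1),(-1,1)):
            P=np.append(c0[:2]+h*(sx*E[0]+sy*E[1]),z); u=proj(C,P); q.append(((u-[214,160])*s+ s/2-.5))
        cv2.polylines(b,[np.int32(q)],True,col,1)
    outs.append(b[130:430,150:480])
cv2.imwrite('pics/ov.png',np.hstack(outs))
E
```

```text
[0.55723817 0.16319704 0.064     ]
```

View pics/ov.png

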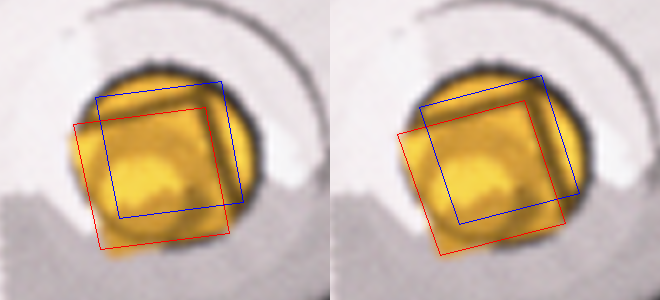

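```bash
python3 - <<'E'
from h import *
print(manip.sign_off())
E
```

```text
the job is handed in; nothing more can be done
None
```

The plug is tightened and the key is back in the tray, standing socket down with nothing holding it. I handed the job in at about 25 s of the 72 s allowed.

**What I did:** I set the key down on the brass head in the port at the manifold's left end (seen from the robot) and let go. I then took it again by its hub and turned it clockwise about 222° in one hold. The wrist torque rose from about 0.15 to 0.57 N m when the plug bit. I turned 48 to 57° past that point, where the torque read 0.73 N m. After that I eased the key back 5°, lifted it off and stood it in the tray.

**Last checks:**
- **Key:** the side and wrist pictures show it upright on the tray floor, with the gripper open and well clear.
- **Bystanders:** the pipette, bottle and beaker look unmoved when I compare the top pictures from before and after by eye.
- **Plug angle (disagrees):** the last wrist picture puts the plug about 203° from its start. That is about 20° less than the key turned, more than the stated 10° of play explains. The plug may have come back a few degrees with the key when I eased it off.

Allowing for that disagreement, the taper should be 0.67 to 0.99 rad past the bite, against 0.8 wanted. The lower part of that range is a little short of the eighth of a turn, but clear of the 0.4 and 1.3 limits. I did not turn it further.

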